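# Roll the purifier's filter canister round until its label faces front, then switch on

## Task

The round filter canister on the air purifier has been left with its label turned away. With a fingertip on its edge, gently roll the canister round until the label faces squarely to the front of the purifier (the side with the toggle switch), and only then push the toggle switch over to on. Do not press hard on the canister's thin shell or on the switch, and leave the cup and the crossed remotes as they are.

Things in the scene. Friction and masses are not known exactly. Their poses are not given: they have to be found in the camera images.
- purifier: White plastic air purifier base, fixed on the stand: a flat box 235 mm (x) by 160 mm (y), top 50 mm above the stand. Its origin is on the stand surface under the canister's swivel axis; its +x axis points to its front (where the toggle switch is), which faces roughly away from the robot; z is up.
- canister_top (a point): Where the upright swivel axis of the grey round filter canister meets its flat top, 147 mm above the stand. The canister is a smooth closed cylinder 110 mm in diameter, too wide to grasp: straight side from 55 to 135 mm above the stand, then a bevelled shoulder up to a flat top 76 mm across. It cannot be lifted; it swivels either way without stops and stays where it is left.
- canister_mid (a point): Point on the swivel axis 100 mm above the stand. The shell sits off the axis: its surface is 51 to 59 mm from the axis, differing round it in a way not known, so feel for it. A drag of about 2.6 N along the edge turns it; a fingertip pressed on the side with 6 to 9 N and carried round the axis takes it along. The shell is thin: over 20 N dents it.
- label (a point): Middle of the paper label (45 mm wide, 50 mm high, plain dark rules) on the canister's side, 55 mm from the swivel axis, 100 mm above the stand; goes round with the canister. The label faces along the horizontal direction from the axis to this point. A narrow paper strip runs from the label over the shoulder to the middle of the top.
- front_mark (a point): Fixed point of the purifier, 55 mm straight in front of the swivel axis and 100 mm above the stand: where the middle of the label must come. A thin grey line on top of the base in front of the canister points to it.
- toggle_tip (a point): Tip of the white toggle lever (50 mm long, ball end) on a small housing on top of the base, its pivot 115 mm in front of the swivel axis. The lever swings sideways, parallel to the purifier's y axis.
- toggle (a joint): Toggle lever angle: 0 = off, leaning to the purifier's -y side; 1.0 = on, leaning to its +y side; pushed over by its tip towards the purifier's +y with a light push (a brief knock may be felt at first touch, before it moves); stays where it is left. More than 25 N on it is too hard.
- cup: Copper-tone steel cup, 76 mm across, 90 mm high, standing to the purifier's +y side; origin under its centre. Bystander.
- remote_low: Slim black remote control, 150 x 36 x 14 mm, lying under the other one on the purifier's -y side; origin under its centre. Bystander.
- remote_top: Slim black remote control, 150 x 36 x 14 mm, lying crosswise on the other one; origin under its centre. Bystander.

How it is judged:
On the way, in this order (a step that is already met when the one before it is completed fails the run):
1. the label faces the front, with the toggle still off (horizontal distance between label and front_mark below 0.0075 m and value of joint toggle below 0.3 rad), for 0.3 s.
2. the toggle is on (value of joint toggle above 0.8 rad), for 0.2 s.
At the end, for the whole second after the job is handed in: The middle of the label is within 7.5 mm (about 8 degrees) of the front mark, and the toggle stands at on (above 0.8 rad) (horizontal distance between label and front_mark below 0.0075 m and value of joint toggle above 0.8 rad); the robot touches nothing.
It fails at once if the canister's thin shell is loaded with more than 20 N (contact force between anything else and canister above 20 N).
It fails at once if the toggle is loaded with more than 25 N (contact force between anything else and toggle above 25 N).
It fails at once if the toggle is pushed on while the label does not face the front (value of joint toggle above 0.5 rad and horizontal distance between label and front_mark above 0.0075 m).
It fails at once if the cup or a remote is moved by more than 15 mm (distance of any of cup, remote_low, remote_top from where it was at the start of the episode above 0.015 m).
It also fails if it takes over 72 s, if anything falls off the work surface, if the arm or the gripper's body presses on something with over 40 N, if the wrist force passes 120 N, or if a joint passes its speed limit or range.

## Robot

A 6-joint arm with a two-finger parallel gripper is mounted at the origin on the work surface. World frame = base frame: x ahead of the robot, y to its left, z up, the work surface at z = 0. Lengths are in m, angles in rad, forces in N, time in s.
With the tool pointing down it reaches from about 0.3 to 0.775 m from the base axis. Payload 14.6 kg.
Tool frame: the origin (TCP) lies at the very end of the fingers, on their centre line; the grasp point (between the pads) lies 19 mm behind it; z points along the fingers, y is the direction in which the jaws open and shut (so a half turn about z gives the same grasp; the last joint's range is limited). The gripper opens to 94 mm and grips with 3 to 60 N. Pads are 16 mm wide; open, the fingers measure 119 mm over their backs; the gripper's body (75 mm by 177 mm) begins 78 mm behind the grasp point.
Start: joints at [1.274, 0.3, 1.521, -0, 1.321, -0.067], TCP at [0.125, 0.536, 0.205] pointing down, gripper open.
Joint ranges: [-3.03, 3.03], [-0.79, 2.21], [0.23, 2.52], [-1.04, 4.18], [0, 3.07], [-2.55, 2.55]. Speed limits (rad/s): [2.22, 2.22, 2.57, 3.14, 3.14, 3.14].

## Interface

Orientations are given as [roll, pitch, yaw] about the fixed x, y, z axes, in that order (R = Rz(yaw) Ry(pitch) Rx(roll)).
In Python, from station import status, camera, ctrl gives the robot as it stands. The module is installed in compiled form; this text tells all that it offers.
- The arm moves only by the shell command python3 -m jog 'ROWS' [FORCE]. ROWS is JSON, a list of rows, each a list of 7 numbers: the shift along the tool's x, y, z each as a share of 1000 mm, from -1 to 1, then the turn, a rotation vector about the tool's x, y, z each as a share of pi/2 rad, from -1 to 1, then the opening, from -1 (shut) to 1 (fully open), so that 0 is half open. A call has 1 to 20 rows; each row is the pose to reach, as a shift and turn from the pose measured when the call began, along the tool's axes at that moment; what a row does not reach only later rows make up. A row lasts 1/10 s, in which the tool goes at most 50 mm and 8.59 degrees, less where a joint would pass 70% of its speed; a pose out of reach is approached as far as the arm can. A call with a number of a shift or a turn outside -1 to 1 is refused whole. A call with a gripper value outside its range is refused whole. The fingers move at their own pace and stop on an object; FORCE is the grip in N (left out, the last holds). Time passes only in rows, so rows that repeat a pose let the fingers close. It gives the time, the measured TCP pose, the force and the opening at its end, in the units of the state.
- status.get_obs(): the state, without advancing time (a new reading comes with each control period).
- camera(name): name is "side" or "top" or "wrist"; returns a dict with "image" (480x640x3 uint8, red, green, blue), "fx", "fy", "cx", "cy" (pixels), "k1" (the pictures are not rectified: a ray, as slopes to the right and down, at radius r is drawn at 1 + k1 r^2 times it, then the intrinsics apply), "world_from_camera" (4x4, takes a point from camera to world coordinates). Camera axes: x right, y down, z forward; pixel columns grow to the right and rows downward; lengths in m; the calibration is good to about 2 mm. A picture is of the moment at which its call begins. There is no depth.
- ctrl.hand_in(): hands the job in, once; it reports no verdict.
The state is a dict: "time_s": time; "qpos": joint angles; "joint_vel": joint speeds; "tau": joint torques, N m; "ee_pos": TCP position; "eef_rot": TCP orientation; "force": force on the tool from outside, world axes, zero at the start; "moment": the same for the moment, N m; "grip_width": finger opening in m.
Only numpy, scipy, OpenCV 4.12 (cv2) and the standard library are available. Lean on these libraries where they do the work, as an engineer would, in place of code of your own. Each camera call takes 0.05 s, during which the arm holds its last target.

## Working session

There is one attempt and no reset: what is moved stays moved. The work goes in short steps, Python scripts to look and compute and a shell command to move; the robot and the scene stay as the last step left them, time stands still between calls to the robot, and variables do not carry over. Pictures are saved under pics/ and viewed, and the job is handed in when it is done.

```bash
mkdir -p pics; cat > h.py <<'E'
import numpy as np,cv2
from station import status,camera,ctrl
def snap(n,f):
    c=camera(n); cv2.imwrite('pics/'+f,cv2.cvtColor(c['image'],cv2.COLOR_RGB2BGR))
    return c
def ray(c,u,v):
    x=(u-c['cx'])/c['fx'];y=(v-c['cy'])/c['fy']
    xd,yd=x,y
    for _ in range(20):
        s=1+c['k1']*(x*x+y*y); x,y=xd/s,yd/s
    T=np.array(c['world_from_camera']); d=T[:3,:3]@np.array([x,y,1]); return T[:3,3],d/np.linalg.norm(d)
def onplane(c,u,v,z):
    o,d=ray(c,u,v); return o+d*(z-o[2])/d[2]
def proj(c,p):
    T=np.array(c['world_from_camera']); q=T[:3,:3].T@(np.array(p)-T[:3,3]); x,y=q[0]/q[2],q[1]/q[2]
    s=1+c['k1']*(x*x+y*y); return np.array([c['fx']*x*s+c['cx'],c['fy']*y*s+c['cy']])
E
python3 - <<'E'
from h import *
import pickle
d={}
for n in ['side','top','wrist']:
    c=snap(n,n+'0.png'); d[n]=c; print(n,c['fx'],c['cx'],c['cy'],c['k1'],np.round(c['world_from_camera'],3).tolist())
pickle.dump(d,open('c0.pkl','wb'))
print(status.get_obs())
E
```

```text
side 509.02977195570276 328.4605543679239 235.91903777219255 -0.062034330653300704 [[0.761, -0.341, 0.551, 0.049], [-0.648, -0.412, 0.641, -0.554], [0.009, -0.845, -0.535, 0.629], [0.0, 0.0, 0.0, 1.0]]
top 613.016147280296 317.93739413404035 246.16855176051354 0.029377900168512494 [[0.009, -0.982, 0.188, 0.316], [-1.0, -0.005, 0.019, 0.037], [-0.017, -0.188, -0.982, 1.348], [0.0, 0.0, 0.0, 1.0]]
wrist 399.93786336116494 317.9680315114826 238.05824335713535 0.01595313161781874 [[0.228, 0.939, 0.258, 0.05], [0.974, -0.22, -0.062, 0.552], [-0.002, 0.265, -0.964, 0.385], [0.0, 0.0, 0.0, 1.0]]
{'time_s': 0.15, 'qpos': array([ 1.27440351e+00,  3.00354846e-01,  1.52143550e+00, -2.46512858e-05,
        1.32067871e+00, -6.65962564e-02]), 'joint_vel': array([-0.00085893, -0.00161346, -0.00125227, -0.00116138, -0.00246537,
       -0.00052258]), 'tau': array([ 2.76206165e-04, -5.31969345e+01, -3.52819419e+01,  7.07495352e-02,
        2.36569229e-02, -5.83359110e-05]), 'ee_pos': array([0.12522884, 0.53535367, 0.20501168]), 'eef_rot': array([-3.14071661e+00, -3.44958695e-05,  2.91180219e+00]), 'force': array([-0.23166694, -0.10953494, -0.58897261]), 'moment': array([ 0.00142838, -0.0307688 ,  0.01412594]), 'grip_width': 0.09404706226215048}
```

View pics/side0.png

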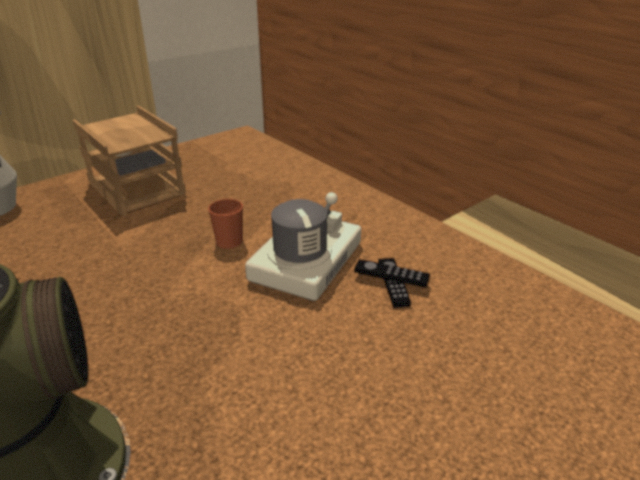

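View pics/top0.png

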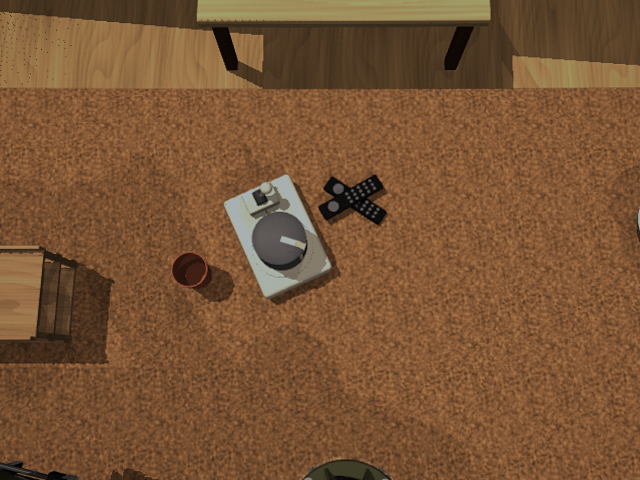

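View pics/wrist0.png

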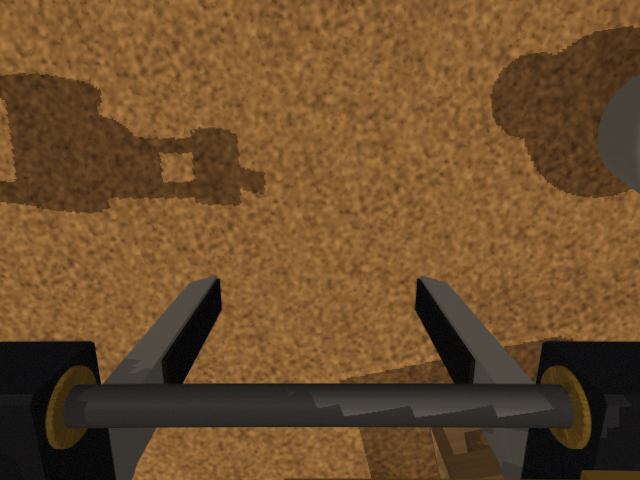

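The side view shows the canister at about (300,230), with its label towards the camera, the toggle at (331,198) and the remotes at (393,275). The top view shows the canister at (279,240), with the strip pointing right and slightly down, the toggle at (266,188) and the cup at (190,270). I'll zoom in next.

```bash
python3 - <<'E'
import cv2,numpy as np
a=cv2.imread('pics/top0.png')[165:310,165:395]; b=cv2.imread('pics/side0.png')[180:310,195:440]
a=cv2.resize(a,None,fx=3.4,fy=3.4,interpolation=2);cv2.imwrite('pics/t0z.png',a)
cv2.imwrite('pics/s0z.png',cv2.resize(b,None,fx=3.2,fy=3.2,interpolation=2))
E
```

```text
(no output)
```

View pics/t0z.png

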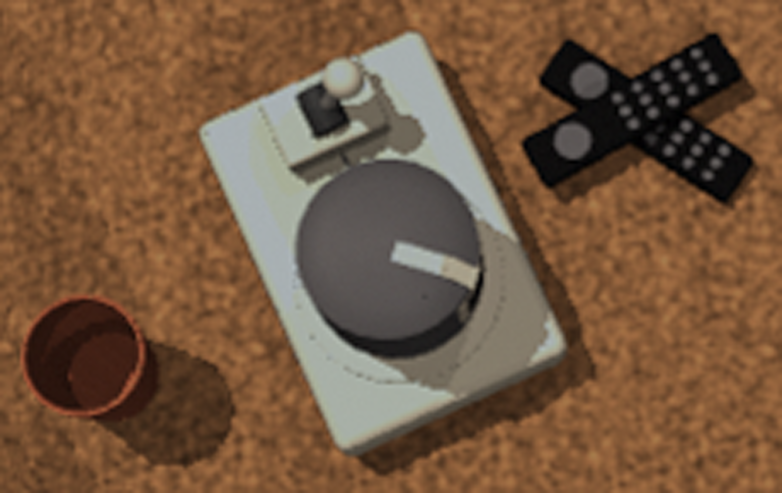

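View pics/s0z.png

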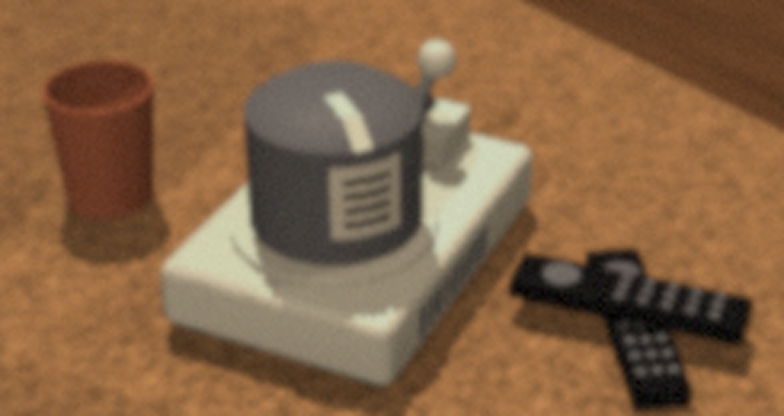

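```bash
python3 - <<'E'
from h import *
import pickle
d=pickle.load(open('c0.pkl','rb'));c=d['top'];s=d['side']
f=lambda x,y:(x/3.4+165-.35,y/3.4+165-.35)
g=lambda x,y:(x/3.2+195-.35,y/3.2+180-.35)
P={k:onplane(c,*f(*p),.05) for k,p in dict(top=(418,33),left=(203,130),right=(565,350),bot=(346,452)).items()}
for k,p in P.items(): print(k,p.round(4))
print('w',np.linalg.norm(P['top']-P['left']),np.linalg.norm(P['right']-P['bot']),'l',np.linalg.norm(P['top']-P['right']),np.linalg.norm(P['left']-P['bot']))
ax=(P['top']+P['left']-P['right']-P['bot']); print('yaw',np.degrees(np.arctan2(ax[1],ax[0])))
for nm,a,b in [('left',(203,130),(160,270)),('bot',(346,452),(395,385)),]: pass
print('strip inner top',onplane(c,*f(396,251),.147),'strip shoulder edge',onplane(c,*f(446,268),.147),'bottom of strip',onplane(c,*f(480,275),.135))
print('side strip inner',onplane(s,*g(333,96),.147),onplane(s,*g(350,127),.147))
# toggle triangulate
def tri(p,q):
    o1,d1=ray(c,*p);o2,d2=ray(s,*q)
    A=np.array([d1,-d2]).T; t=np.linalg.lstsq(A,o2-o1,rcond=None)[0]; a=o1+t[0]*d1;b=o2+t[1]*d2; return (a+b)/2,np.linalg.norm(a-b)
print('tip',tri(f(343,78),g(437,57)))
print('striptop',tri(f(396,251),g(333,96)))
# canister ring: outline ellipse in the top image; side outline left/right
print('cup rim',onplane(c,*f(85,357),.09),'remote c',onplane(c,*f(635,112),.02))
E
```

```text
top [0.7251 0.13   0.05  ]
left [0.6596 0.2673 0.05  ]
right [0.5177 0.0336 0.05  ]
bot [0.4525 0.1701 0.05  ]
w 0.1522224443006437 0.1512600722607447 l 0.22873613446168486 0.22884324906693065
yaw 25.032114735543633
strip inner top [0.56095446 0.13359707 0.147     ] strip shoulder edge [0.55091606 0.10399119 0.147     ] bottom of strip [0.54914281 0.08442545 0.135     ]
side strip inner [0.56295583 0.13215456 0.147     ] [0.54812972 0.09664272 0.147     ]
tip (array([0.67577773, 0.16943933, 0.11973391]), np.float64(0.003377279392719534))
striptop (array([0.56206131, 0.13297643, 0.14672748]), np.float64(0.0024435260431914492))
cup rim [0.50544211 0.32713693 0.09      ] remote c [ 0.68098274 -0.01175026  0.02      ]
```

```bash
python3 - <<'E'
import cv2,numpy as np
a=cv2.imread('pics/top0.png')[225:290,240:330]
a=cv2.resize(a,None,fx=8.5,fy=8.5,interpolation=2)
a=cv2.convertScaleAbs(a,alpha=1.2,beta=10)
cv2.imwrite('pics/t0zz.png',a)
b=cv2.imread('pics/top0.png')[170:225,225:315]
cv2.imwrite('pics/t0zy.png',cv2.resize(b,None,fx=8.5,fy=8.5,interpolation=2))
E
```

```text
(no output)
```

View pics/t0zz.png

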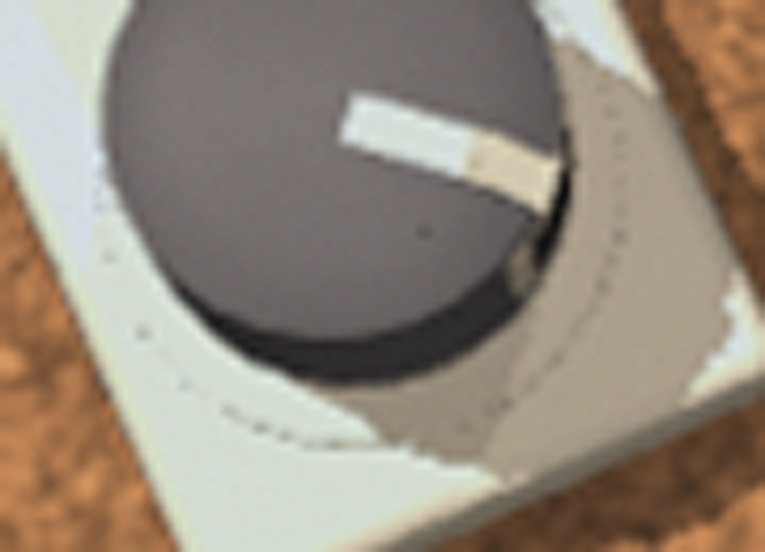

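View pics/t0zy.png

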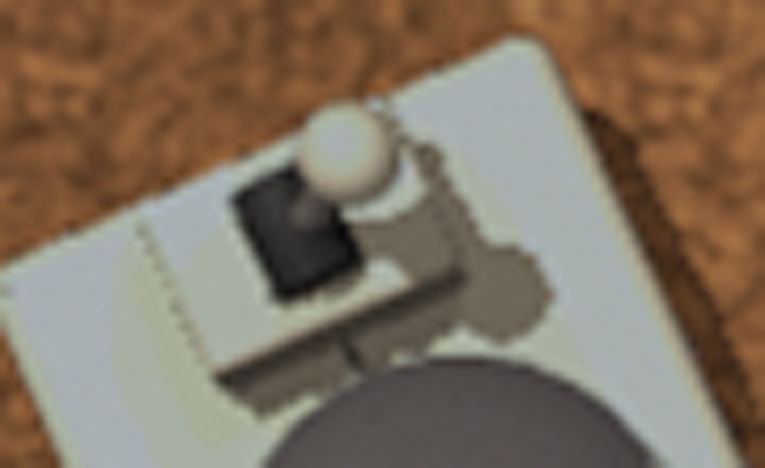

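```bash
python3 - <<'E'
from h import *
import pickle
from scipy.optimize import least_squares
d=pickle.load(open('c0.pkl','rb'));c=d['top'];s=d['side']
k=8.5;o=.5/k-.5
R=[(108,257),(143,330),(185,383),(262,428),(330,443),(408,440),(470,430),(545,358),(585,310),(612,263),(620,235),(617,155),(612,112)]
W=np.array([onplane(c,240+x/k+o,225+y/k+o,.051)[:2] for x,y in R])
r=least_squares(lambda p:np.hypot(*(W-p[:2]).T)-p[2],[.56,.14,.06]);print(r.x,r.fun.round(4))
ax=r.x[:2]
lp=onplane(c,225+350/k+o,170+357/k+o,.051)[:2];v=lp-ax;print('line',lp,np.degrees(np.arctan2(v[1],v[0])),np.hypot(*v))
Y=np.radians(25.03);print('frontmark',ax+.055*np.array([np.cos(Y),np.sin(Y)]))
bx=np.array([.5887,.150])-ax;print('boxcentre in pur',bx@[np.cos(Y),np.sin(Y)],bx@[-np.sin(Y),np.cos(Y)])
# strip direction: midpoints
for (x,y,z) in [(352,118,.147),(468,155,.147),(548,185,.135)]:
    p=onplane(c,240+x/k+o,225+y/k+o,z)[:2];v=p-ax;print(p,np.hypot(*v),np.degrees(np.arctan2(v[1],v[0])))
# label in side view
for q in [(366,198),]:
    u=(q[0]/3.2+195-.35,q[1]/3.2+180-.35); p=onplane(s,*u,.1)[:2];v=p-ax;print('label',p,np.hypot(*v),np.degrees(np.arctan2(v[1],v[0])))
tip=np.array([.6758,.1694])-ax;print('tip in pur',tip@[np.cos(Y),np.sin(Y)],tip@[-np.sin(Y),np.cos(Y)])
E
```

```text
[0.56272452 0.13907643 0.06615208] [ 0.0001 -0.0005  0.0003 -0.     -0.0004 -0.0002  0.0021 -0.0018 -0.0009
  0.0006  0.0008 -0.0006  0.0004]
line [0.64023968 0.17607541] 25.515741860251822 0.0858925121399981
frontmark [0.61255927 0.16234653]
boxcentre in pur 0.028157709717116067 -0.0010923396267422366
[0.56101897 0.13389886] 0.00545125524668688 -108.23249973104116
[0.55228623 0.10642923] 0.034275319447169626 -107.73064534978279
[0.54749993 0.08802816] 0.05327020000683841 -106.60664310988388
label [0.55264725 0.08823664] 0.051828904867864595 -101.21162766976188
tip in pur 0.11528583271206258 -0.02036564197422453
```

```bash
cat >> h.py <<'E'
from scipy.spatial.transform import Rotation as Ro
AX=np.array([.5627,.139]);YAW=np.radians(25.1)
def row(pos,yawdeg):
    s=status.get_obs();R0=Ro.from_euler('xyz',s['eef_rot']);R1=Ro.from_euler('xyz',[np.pi,0,np.radians(yawdeg)])
    t=R0.inv().apply(np.array(pos)-s['ee_pos']);w=(R0.inv()*R1).as_rotvec()/(np.pi/2)
    return np.round(t,4).tolist()+np.round(w,4).tolist()
def polar(phi,r,z):
    a=np.radians(phi);return np.array([AX[0]+r*np.cos(a),AX[1]+r*np.sin(a),z])
def st():
    s=status.get_obs();p=s['ee_pos'];v=p[:2]-AX;a=np.arctan2(v[1],v[0]);F=s['force']
    print('t',round(s['time_s'],2),'pos',p.round(4),'rpy',np.degrees(s['eef_rot']).round(1),'phi',np.degrees(a).round(1)%360,'r',np.hypot(*v).round(4),'Frad',(F[0]*np.cos(a)+F[1]*np.sin(a)).round(2),'Ftan',(-F[0]*np.sin(a)+F[1]*np.cos(a)).round(2),'Fz',F[2].round(2),'g',round(s['grip_width'],4))
E
python3 -c "
from h import *
print(row(polar(92,.095,.21),92))"
```

```text
[-0.4914, -0.1946, -0.0048, -0.0005, 0.0003, 0.8315]
```

```bash
python3 -m jog '[[-0.49,-0.195,-0.005,0,0,0.83,-1],[-0.49,-0.195,-0.005,0,0,0.83,-1],[-0.49,-0.195,-0.005,0,0,0.83,-1],[-0.49,-0.195,-0.005,0,0,0.83,-1],[-0.49,-0.195,-0.005,0,0,0.83,-1],[-0.49,-0.195,-0.005,0,0,0.83,-1],[-0.49,-0.195,-0.005,0,0,0.83,-1],[-0.49,-0.195,-0.005,0,0,0.83,-1],[-0.49,-0.195,-0.005,0,0,0.83,-1],[-0.49,-0.195,-0.005,0,0,0.83,-1],[-0.49,-0.195,-0.005,0,0,0.83,-1],[-0.49,-0.195,-0.005,0,0,0.83,-1],[-0.49,-0.195,-0.005,0,0,0.83,-1],[-0.49,-0.195,-0.005,0,0,0.83,-1]]' 10
python3 -c "
from h import *
st();print(row(polar(92,.095,.095),92));snap('wrist','w1.png');snap('side','s1.png')"
```

```text
time_s: 1.55
ee_pos: [0.5572, 0.2345, 0.2101]
eef_rot: [-3.141, 0.001, 1.609]
force: [-0.5, -0.2, -0.4]
grip_width: 0.0006
t 1.55 pos [0.5572 0.2345 0.2101] rpy [-180.     0.    92.2] phi 93.3 r 0.0957 Frad -0.21 Ftan 0.53 Fz -0.44 g 0.0006
[-0.0006, 0.0022, 0.1151, -0.0004, 0.0005, 0.002]
```

View pics/w1.png

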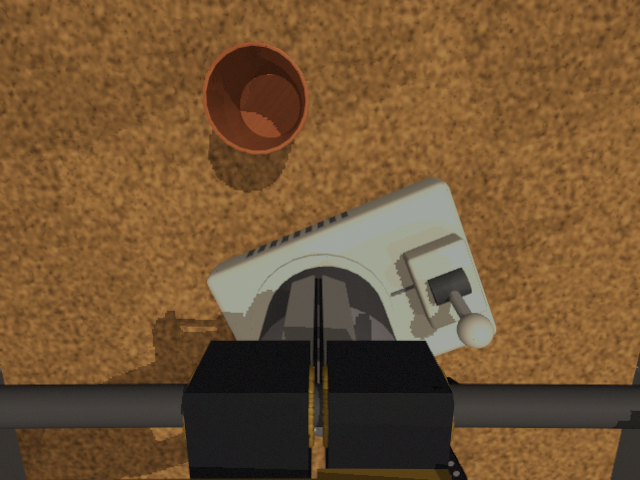

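View pics/s1.png

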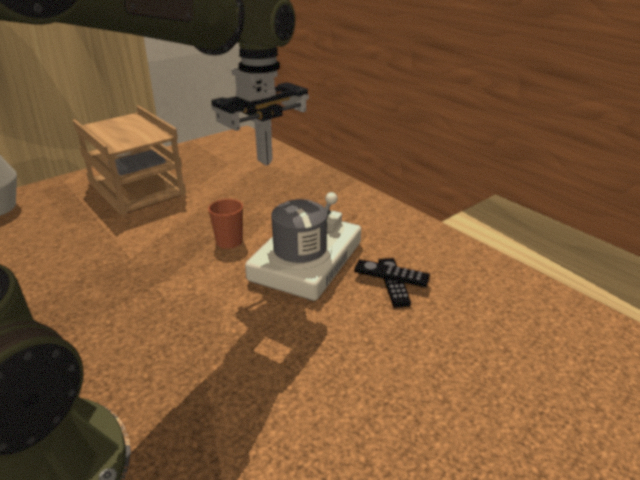

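```bash
python3 -m jog '[[0,0.002,0.05,0,0,0,-1],[0,0.002,0.1,0,0,0,-1],[0,0.002,0.115,0,0,0,-1],[-0.01,0.002,0.115,0,0,0,-1],[-0.018,0.002,0.115,0,0,0,-1],[-0.023,0.002,0.115,0,0,0,-1],[-0.025,0.002,0.115,0,0,0,-1],[-0.025,0.002,0.115,0,0,0,-1]]' >/dev/null
python3 -c "
from h import *
st()"
for i in 1; do python3 -m jog '[[-0.001,0,0,0,0,0,-1],[-0.002,0,0,0,0,0,-1]]' >/dev/null; python3 -c "
from h import *
st()"; done
```

```text
t 2.45 pos [0.5607 0.2095 0.0966] rpy [179.9   0.   92.2] phi 91.6 r 0.0705 Frad 0.25 Ftan 0.23 Fz -0.44 g 0.0004
t 2.65 pos [0.5609 0.2076 0.097 ] rpy [179.9   0.   92.2] phi 91.5 r 0.0686 Frad -0.14 Ftan 0.78 Fz 0.77 g 0.0006
```

```bash
python3 -m jog '[[-0.001,0,0,0,0,0,-1],[-0.002,0,0,0,0,0,-1]]' >/dev/null; python3 -c "
from h import *
st()"
python3 -m jog '[[-0.001,0,0,0,0,0,-1],[-0.001,0,0,0,0,0,-1]]' >/dev/null; python3 -c "
from h import *
st()"
```

```text
t 2.85 pos [0.561  0.2056 0.0971] rpy [179.9   0.   92.2] phi 91.5 r 0.0666 Frad 0.03 Ftan 0.75 Fz -1.14 g 0.0008
t 3.05 pos [0.561  0.2045 0.097 ] rpy [179.9   0.   92.2] phi 91.5 r 0.0655 Frad 0.36 Ftan 0.21 Fz 0.32 g 0.0004
```

```bash
python3 -m jog '[[-0.001,0,0,0,0,0,-1],[-0.001,0,0,0,0,0,-1]]' >/dev/null; python3 -c "
from h import *
st()"
```

```text
t 3.25 pos [0.561  0.2042 0.097 ] rpy [ 1.799e+02 -1.000e-01  9.220e+01] phi 91.5 r 0.0653 Frad 5.57 Ftan -0.75 Fz -1.04 g 0.0005
```

```bash
python3 -m jog '[[-0.0011,-0.0012,0,0,0,-0.011,-1],[-0.0012,-0.0034,0,0,0,-0.033,-1],[-0.0014,-0.0057,0,0,0,-0.056,-1]]' >/dev/null; python3 -c "
from h import *
st()"
```

```text
t 3.55 pos [0.5555 0.2037 0.097 ] rpy [ 1.798e+02 -1.000e-01  9.740e+01] phi 96.4 r 0.0651 Frad 7.2 Ftan -2.26 Fz -2.13 g 0.0002
```

```bash
python3 -m jog '[[-0.0011,-0.0023,0,0,0,-0.022,-1],[-0.0012,-0.0045,0,0,0,-0.044,-1],[-0.0014,-0.0068,0,0,0,-0.067,-1]]' >/dev/null; python3 -c "
from h import *
st();snap('side','s2.png')"
```

```text
t 3.85 pos [0.5489 0.2025 0.0971] rpy [179.7  -0.2 103.5] phi 102.3 r 0.065 Frad 5.5 Ftan -3.07 Fz -1.67 g 0.0003
```

```bash
python3 -m jog '[[-0.0013,-0.0023,0,0,0,-0.022,-1],[-0.0014,-0.0045,0,0,0,-0.044,-1],[-0.0016,-0.0068,0,0,0,-0.067,-1],[-0.0019,-0.009,0,0,0,-0.089,-1]]' >/dev/null; python3 -c "
from h import *
st();snap('side','s3.png')"
```

```text
t 4.3 pos [0.5401 0.1996 0.097 ] rpy [179.7  -0.3 111.8] phi 110.4 r 0.0647 Frad 8.63 Ftan -3.08 Fz 0.03 g 0.0007
```

View pics/s3.png

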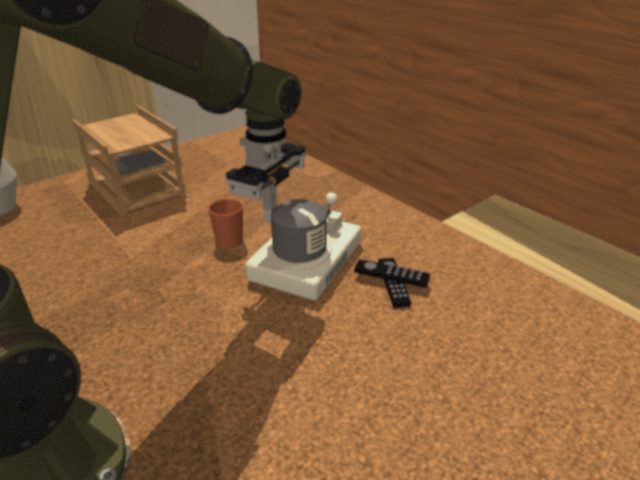

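```bash
python3 -m jog '[[-0.0012,-0.0023,0,0,0,-0.022,-1],[-0.0013,-0.0045,0,0,0,-0.044,-1],[-0.0015,-0.0068,0,0,0,-0.067,-1],[-0.0018,-0.009,0,0,0,-0.089,-1]]' >/dev/null; python3 -c "
from h import *
st()"
python3 -m jog '[[-0.0012,-0.0023,0,0,0,-0.022,-1],[-0.0013,-0.0045,0,0,0,-0.044,-1],[-0.0015,-0.0068,0,0,0,-0.067,-1],[-0.0018,-0.009,0,0,0,-0.089,-1]]' >/dev/null; python3 -c "
from h import *
st()"
```

```text
t 4.75 pos [0.5319 0.1956 0.0971] rpy [179.6  -0.3 120. ] phi 118.6 r 0.0645 Frad 8.37 Ftan -2.67 Fz -0.49 g 0.0
t 5.15 pos [0.5245 0.1907 0.097 ] rpy [179.5  -0.3 128.1] phi 126.4 r 0.0643 Frad 9.6 Ftan -3.28 Fz 0.65 g 0.0005
```

```bash
python3 -m jog '[[-0.0012,-0.0023,0,0,0,-0.022,-1],[-0.0013,-0.0045,0,0,0,-0.044,-1],[-0.0015,-0.0068,0,0,0,-0.067,-1],[-0.0018,-0.009,0,0,0,-0.089,-1]]' >/dev/null; python3 -c "
from h import *
st()"
python3 -m jog '[[-0.0012,-0.0023,0,0,0,-0.022,-1],[-0.0013,-0.0045,0,0,0,-0.044,-1],[-0.0015,-0.0068,0,0,0,-0.067,-1],[-0.0018,-0.009,0,0,0,-0.089,-1]]' >/dev/null; python3 -c "
from h import *
st();snap('side','s4.png');snap('top','t4.png')"
```

```text
t 5.55 pos [0.5179 0.1848 0.097 ] rpy [179.4  -0.4 136.3] phi 134.3 r 0.0641 Frad 9.4 Ftan -2.14 Fz 1.86 g 0.0005
t 5.95 pos [0.5121 0.1782 0.097 ] rpy [179.4  -0.4 144.4] phi 142.2 r 0.064 Frad 10.5 Ftan -2.4 Fz 3.54 g 0.0007
```

```bash
python3 - <<'E'
import cv2,numpy as np
a=cv2.imread('pics/top0.png')
for n in ['t4']:
    a=cv2.imread('pics/%s.png'%n)[165:310,165:395]; b=cv2.imread('pics/s4.png')[180:310,195:440]
    a=cv2.resize(a,(780,492),interpolation=2);cv2.imwrite('pics/t4z.png',a)
    cv2.imwrite('pics/s4z.png',cv2.resize(b,None,fx=3.2,fy=3.2,interpolation=2))
E
```

```text
(no output)
```

View pics/t4z.png

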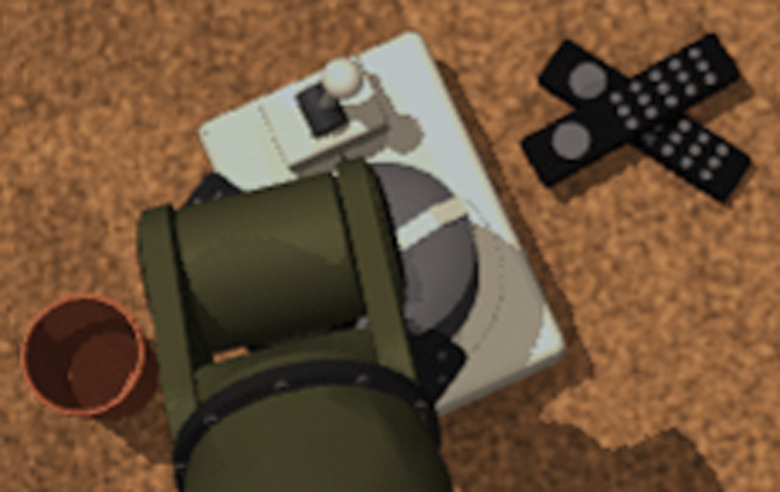

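```bash
python3 -m jog '[[-0.001,-0.0023,0,0,0,-0.021,-1],[-0.0011,-0.0045,0,0,0,-0.042,-1],[-0.0013,-0.0068,0,0,0,-0.063,-1],[-0.0016,-0.009,0,0,0,-0.085,-1]]' >/dev/null; python3 -c "
from h import *
st()"
python3 -m jog '[[-0.001,-0.0023,0,0,0,-0.021,-1],[-0.0011,-0.0045,0,0,0,-0.042,-1],[-0.0013,-0.0068,0,0,0,-0.063,-1],[-0.0016,-0.009,0,0,0,-0.085,-1]]' >/dev/null; python3 -c "
from h import *
st()"
```

```text
t 6.45 pos [0.5072 0.1707 0.097 ] rpy [179.3  -0.4 152.1] phi 150.3 r 0.0639 Frad 10.32 Ftan -2.52 Fz 3.45 g 0.0005
t 6.85 pos [0.5034 0.1628 0.097 ] rpy [179.2  -0.5 159.9] phi 158.1 r 0.0639 Frad 10.13 Ftan -2.8 Fz 6.01 g 0.0006
```

```bash
cat >> h.py <<'E'
def nxt(d,press=.001,z=.097):
    s=status.get_obs();v=s['ee_pos'][:2]-AX;ph=np.degrees(np.arctan2(v[1],v[0]))%360;r=np.hypot(*v)
    for k in (.25,.5,.75,1): print(np.round(row(polar(ph+d*k,r-press,z),ph+d*k),4).tolist())
E
python3 -c "
from h import *
nxt(8)
c=__import__('pickle').load(open('c0.pkl','rb'))['top']
for p in [(400,242,.147),(430,225,.147),(463,210,.138)]:
    q=onplane(c,p[0]/3.391+165-.35,p[1]/3.393+165-.35,p[2])[:2]-AX;print(np.hypot(*q),np.degrees(np.arctan2(q[1],q[0])))
"
```

```text
[-0.001, -0.0022, -0.0001, 0.0086, -0.0053, -0.0025]
[-0.001, -0.0044, -0.0001, 0.0087, -0.0052, -0.0247]
[-0.0011, -0.0066, -0.0001, 0.0087, -0.005, -0.047]
[-0.0013, -0.0088, -0.0002, 0.0088, -0.0049, -0.0692]
0.008948134746919113 -67.80922639500534
0.029266014898028058 -62.01635780871997
0.05128703854783101 -60.91744924458307
```

```bash
python3 -m jog '[[-0.001,-0.0022,0,0.003,-0.002,-0.02,-1],[-0.001,-0.0045,0,0.006,-0.003,-0.04,-1],[-0.0012,-0.0067,0,0.008,-0.005,-0.06,-1],[-0.0014,-0.009,0,0.009,-0.005,-0.08,-1]]' >/dev/null; python3 -c "
from h import *
st()"
python3 -m jog '[[-0.001,-0.0022,0,0.001,-0.001,-0.02,-1],[-0.001,-0.0045,0,0.002,-0.001,-0.04,-1],[-0.0012,-0.0067,0,0.002,-0.001,-0.06,-1],[-0.0014,-0.009,0,0.002,-0.001,-0.08,-1]]' >/dev/null; python3 -c "
from h import *
st();nxt(8)"
```

```text
t 7.25 pos [0.5009 0.1545 0.0969] rpy [ 1.800e+02 -1.000e-01  1.672e+02] phi 166.0 r 0.0637 Frad 6.42 Ftan -2.54 Fz 3.5 g 0.0003
t 7.65 pos [0.4994 0.1458 0.0969] rpy [-1.799e+02 -1.000e-01  1.745e+02] phi 173.8 r 0.0637 Frad 7.75 Ftan -2.39 Fz 3.24 g 0.0007
[-0.001, -0.0022, -0.0001, -0.0015, -0.0012, -0.0151]
[-0.0011, -0.0044, -0.0001, -0.0015, -0.0012, -0.0373]
[-0.0013, -0.0066, -0.0001, -0.0015, -0.0013, -0.0595]
[-0.0015, -0.0087, -0.0001, -0.0015, -0.0013, -0.0817]
```

```bash
python3 -m jog '[[-0.001,-0.0022,0,-0.001,-0.001,-0.02,-1],[-0.0011,-0.0045,0,-0.001,-0.001,-0.04,-1],[-0.0013,-0.0067,0,-0.001,-0.001,-0.062,-1],[-0.0015,-0.009,0,-0.001,-0.001,-0.084,-1]]' >/dev/null; python3 -c "
from h import *
st()"
python3 -m jog '[[-0.001,-0.0022,0,0.001,-0.001,-0.02,-1],[-0.0011,-0.0045,0,0.001,-0.001,-0.04,-1],[-0.0013,-0.0067,0,0.001,-0.001,-0.062,-1],[-0.0015,-0.009,0,0.001,-0.001,-0.084,-1]]' >/dev/null; python3 -c "
from h import *
st();nxt(8)
snap('side','s5.png');snap('top','t5.png')
import cv2
a=cv2.imread('pics/t5.png')[165:310,165:395]; cv2.imwrite('pics/t5z.png',cv2.resize(a,None,fx=3.4,fy=3.4,interpolation=2))"
```

```text
t 8.05 pos [0.499  0.1371 0.0969] rpy [-180.    -0.2 -177.9] phi 181.7 r 0.0638 Frad 8.31 Ftan -4.04 Fz 4.29 g 0.0007
t 8.45 pos [0.4997 0.1283 0.0969] rpy [-180.    -0.2 -170.2] phi 189.6 r 0.0638 Frad 8.39 Ftan -3.57 Fz 5.51 g 0.0006
[-0.001, -0.0022, -0.0001, -0.0005, -0.0024, -0.0202]
[-0.0011, -0.0044, -0.0001, -0.0005, -0.0024, -0.0424]
[-0.0013, -0.0066, -0.0001, -0.0004, -0.0024, -0.0646]
[-0.0016, -0.0088, -0.0001, -0.0004, -0.0025, -0.0868]
```

View pics/t5z.png

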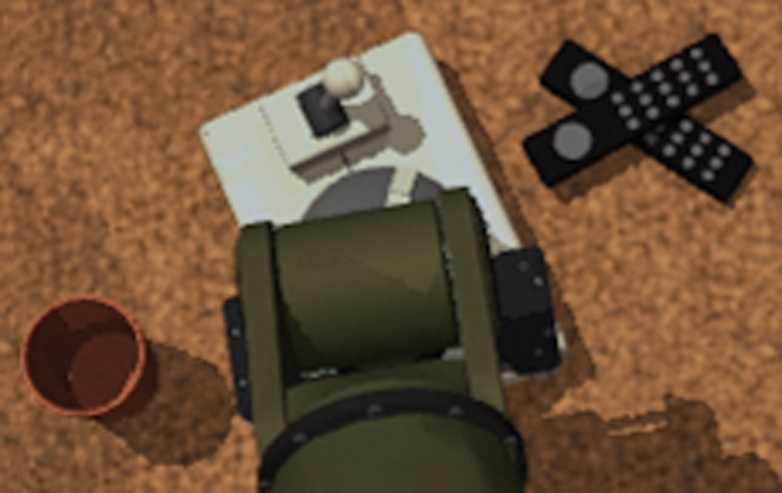

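```bash
cat >> h.py <<'E'
import pickle
def ang(px,z,k=3.4,off=(165,165)):
    c=pickle.load(open('c0.pkl','rb'))['top'];o=.5/k-.5
    q=onplane(c,px[0]/k+off[0]+o,px[1]/k+off[1]+o,z)[:2]-AX;return np.hypot(*q).round(4),np.degrees(np.arctan2(q[1],q[0])).round(1)
E
python3 -c "
from h import *
print(ang((405,171),.137),ang((400,193),.147),ang((397,203),.147))"
```

```text
(np.float64(0.05), np.float64(-10.4)) (np.float64(0.034), np.float64(-12.0)) (np.float64(0.0278), np.float64(-11.2))
```

```bash
python3 -m jog '[[-0.001,-0.0022,0,0,-0.002,-0.02,-1],[-0.0011,-0.0045,0,0,-0.002,-0.041,-1],[-0.0013,-0.0067,0,0,-0.002,-0.063,-1],[-0.0015,-0.009,0,0,-0.002,-0.086,-1]]' >/dev/null; python3 -c "
from h import *
st()"
python3 -m jog '[[-0.001,-0.0022,0,0,-0.001,-0.02,-1],[-0.0011,-0.0045,0,0,-0.001,-0.041,-1],[-0.0013,-0.0067,0,0,-0.001,-0.063,-1],[-0.0015,-0.009,0,0,-0.001,-0.086,-1]]' >/dev/null; python3 -c "
from h import *
st()"
python3 -m jog '[[-0.001,-0.0022,0,0,-0.001,-0.02,-1],[-0.0011,-0.0045,0,0,-0.001,-0.041,-1],[-0.0013,-0.0067,0,0,-0.001,-0.063,-1],[-0.0015,-0.009,0,0,-0.001,-0.086,-1]]' >/dev/null; python3 -c "
from h import *
st();nxt(8)
snap('top','t6.png')
import cv2
a=cv2.imread('pics/t6.png')[165:310,165:395]; cv2.imwrite('pics/t6z.png',cv2.resize(a,None,fx=3.4,fy=3.4,interpolation=2))"
```

```text
t 8.95 pos [0.5018 0.1195 0.0969] rpy [-180.    -0.2 -162.4] phi 197.7 r 0.064 Frad 7.84 Ftan -2.05 Fz 4.82 g 0.0004
t 9.35 pos [0.5049 0.1113 0.0968] rpy [ 179.9   -0.2 -154.5] phi 205.6 r 0.0641 Frad 8.98 Ftan -3.31 Fz 4.97 g 0.0005
t 9.75 pos [0.5091 0.1035 0.0969] rpy [ 179.9   -0.3 -146.7] phi 213.5 r 0.0643 Frad 9.36 Ftan -2.37 Fz 6.77 g 0.0002
[-0.001, -0.0022, -0.0001, 0.0016, -0.003, -0.0248]
[-0.0012, -0.0044, -0.0001, 0.0017, -0.003, -0.0471]
[-0.0014, -0.0066, -0.0001, 0.0018, -0.003, -0.0693]
[-0.0017, -0.0088, -0.0002, 0.0018, -0.0029, -0.0915]
```

View pics/t6z.png

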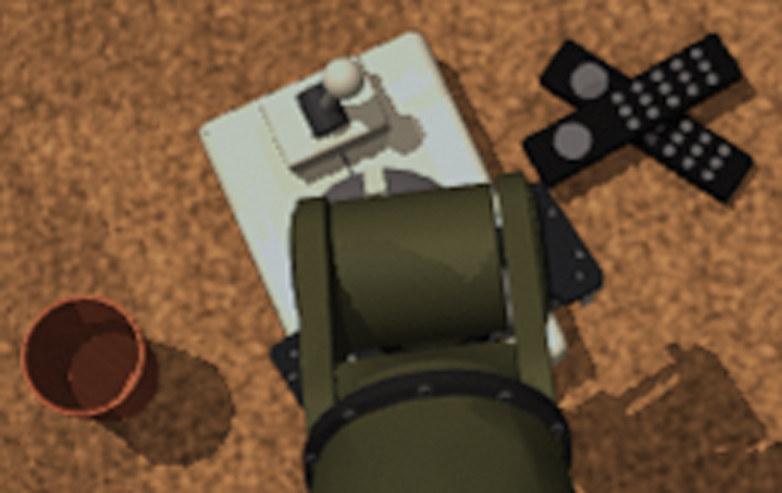

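```bash
python3 -c "
from h import *
print(ang((374,169),.137),ang((375,182),.147))"
python3 -m jog '[[-0.0009,-0.0022,0,0.001,-0.002,-0.02,-1],[-0.001,-0.0045,0,0.001,-0.002,-0.043,-1],[-0.0012,-0.0067,0,0.001,-0.002,-0.065,-1],[-0.0014,-0.009,0,0.001,-0.002,-0.088,-1]]' >/dev/null; python3 -c "
from h import *
st();nxt(4)"
```

```text
(np.float64(0.0512), np.float64(10.8)) (np.float64(0.0407), np.float64(11.2))
t 10.2 pos [0.5145 0.0962 0.0969] rpy [ 179.9   -0.2 -138.6] phi 221.7 r 0.0644 Frad 8.2 Ftan -2.98 Fz 5.47 g 0.0006
[-0.001, -0.0011, -0.0001, 0.0014, -0.0022, -0.0136]
[-0.001, -0.0022, -0.0001, 0.0015, -0.0022, -0.0247]
[-0.0011, -0.0033, -0.0001, 0.0015, -0.0022, -0.0358]
[-0.0012, -0.0044, -0.0002, 0.0015, -0.0022, -0.0469]
```

```bash
python3 -m jog '[[-0.001,-0.0015,0,0.001,-0.001,-0.016,-1],[-0.001,-0.003,0,0.001,-0.001,-0.032,-1],[-0.0012,-0.0045,0,0.001,-0.001,-0.045,-1],[-0.0013,-0.0058,0,0.001,-0.001,-0.058,-1]]' >/dev/null; python3 -c "
from h import *
st()"
python3 -m jog '[[0.004,0,0,0,0,0,-1],[0.014,0,0,0,0,0,-1],[0.03,0,-0.03,0,0,0,-1],[0.03,0,-0.08,0,0,0,-1],[0.03,0,-0.12,0,0,0,-1],[0.03,0,-0.12,0,0,0,-1]]' >/dev/null; python3 -c "
from h import *
st();print(row([.45,-.12,.217],230))"
```

```text
t 10.6 pos [0.5184 0.0921 0.0969] rpy [ 179.9   -0.2 -133.3] phi 226.7 r 0.0645 Frad 10.34 Ftan -3.51 Fz 5.96 g 0.0004
t 11.2 pos [0.4999 0.0702 0.2223] rpy [-1.798e+02  1.000e-01 -1.333e+02] phi 227.6 r 0.0932 Frad -0.6 Ftan 1.13 Fz -0.4 g 0.0005
[0.1726, -0.0942, 0.0053, -0.0026, 0.0014, -0.037]
```

```bash
python3 -m jog '[[0.17,-0.095,0,0,0,0,-1],[0.17,-0.095,0,0,0,0,-1],[0.17,-0.095,0,0,0,0,-1],[0.17,-0.095,0,0,0,0,-1],[0.17,-0.095,0,0,0,0,-1],[0.17,-0.095,0,0,0,0,-1]]' >/dev/null; python3 -c "
from h import *
st()
snap('top','t7.png');snap('wrist','w7.png')
a=cv2.imread('pics/t7.png')[165:310,165:395]; cv2.imwrite('pics/t7z.png',cv2.resize(a,None,fx=3.4,fy=3.4,interpolation=2))"
```

```text
t 11.8 pos [ 0.4608 -0.0812  0.2201] rpy [-178.5   -1.8 -136.2] phi 245.2 r 0.2426 Frad -0.37 Ftan -0.22 Fz -0.13 g 0.0004
```

View pics/t7z.png

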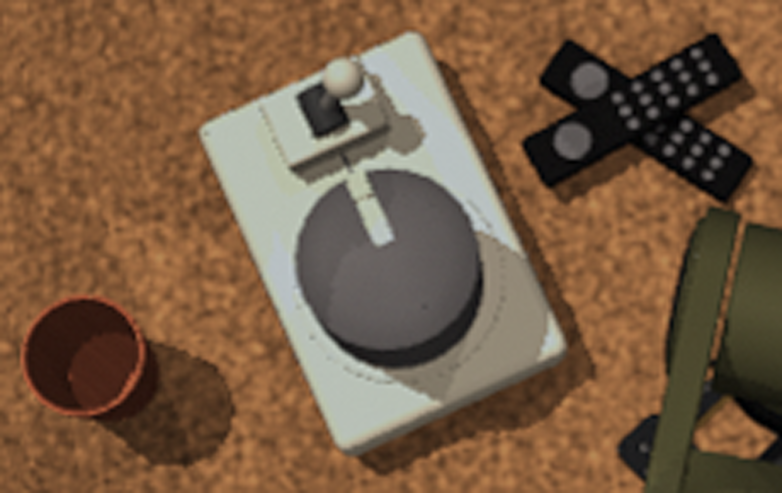

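View pics/w7.png

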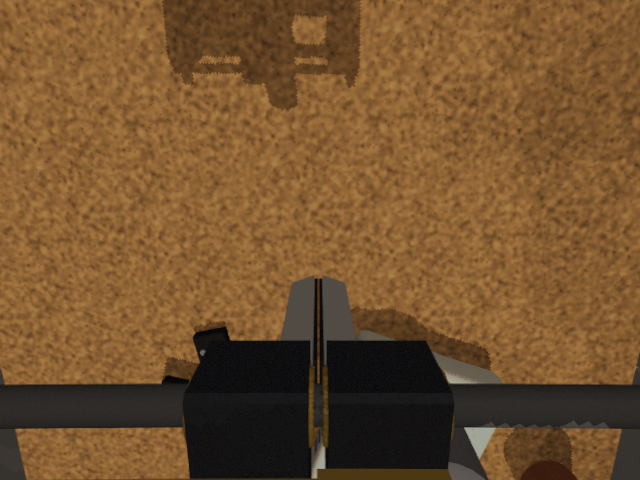

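```bash
python3 - <<'E'
import cv2
a=cv2.imread('pics/t7.png')[195:260,240:330]
cv2.imwrite('pics/t7zz.png',cv2.resize(a,None,fx=8.5,fy=8.5,interpolation=2))
E
```

```text
(no output)
```

View pics/t7zz.png

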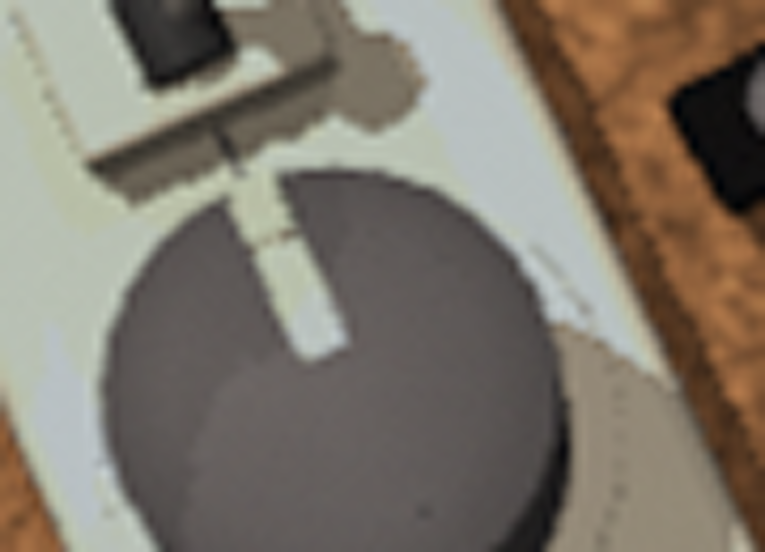

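```bash
python3 -c "
from h import *
k=8.5
for p,z in [((327,351),.147),((279,238),.147),((254,186),.137)]: print(ang(p,z,8.5,(240,195)))
c=pickle.load(open('c0.pkl','rb'))['top'];o=.5/k-.5
a=onplane(c,240+327/k+o,195+351/k+o,.147);b=onplane(c,240+279/k+o,195+238/k+o,.147);print(a,b);d=b-a;print(np.degrees(np.arctan2(d[1],d[0])))
e=onplane(c,240+254/k+o,195+186/k+o,.136);d=e-a;print(np.degrees(np.arctan2(d[1],d[0])))
for p in [(215,128),(240,168)]: print(ang(p,.051,8.5,(240,195)))
"
```

```text
(np.float64(0.0037), np.float64(14.1))
(np.float64(0.0334), np.float64(22.6))
(np.float64(0.0501), np.float64(23.6))
[0.56627857 0.13990129 0.147     ] [0.59353068 0.15184087 0.147     ]
23.658983907147913
24.373469879682144
(np.float64(0.0907), np.float64(25.5))
(np.float64(0.0784), np.float64(24.4))
```

```bash
cat >> h.py <<'E'
def pur(x,y,z):
    c,s=np.cos(YAW),np.sin(YAW);return np.array([AX[0]+x*c-y*s,AX[1]+x*s+y*c,z])
def stp():
    s=status.get_obs();c,n=np.cos(YAW),np.sin(YAW);v=s['ee_pos'][:2]-AX;F=s['force']
    print('t',round(s['time_s'],2),'pur',(v@[c,n]).round(4),(v@[-n,c]).round(4),s['ee_pos'][2].round(4),'rpy',np.degrees(s['eef_rot']).round(1),'Fx,Fy',(F[:2]@[c,n]).round(2),(F[:2]@[-n,c]).round(2),F[2].round(2))
E
python3 -c "
from h import *
print(row(pur(.115,-.075,.22),170),pur(.115,-.075,.22))"
```

```text
[-0.31, -0.0205, -0.0088, -0.0248, -0.0101, 0.5988] [0.69865537 0.11986527 0.22      ]
```

```bash
python3 -m jog '[[-0.31,-0.02,-0.008,-0.025,-0.01,0.6,-1],[-0.31,-0.02,-0.008,-0.025,-0.01,0.6,-1],[-0.31,-0.02,-0.008,-0.025,-0.01,0.6,-1],[-0.31,-0.02,-0.008,-0.025,-0.01,0.6,-1],[-0.31,-0.02,-0.008,-0.025,-0.01,0.6,-1],[-0.31,-0.02,-0.008,-0.025,-0.01,0.6,-1],[-0.31,-0.02,-0.008,-0.025,-0.01,0.6,-1],[-0.31,-0.02,-0.008,-0.025,-0.01,0.6,-1],[-0.31,-0.02,-0.008,-0.025,-0.01,0.6,-1]]' >/dev/null; python3 -c "
from h import *
stp();print(row(pur(.115,-.075,.22),115.1))"
```

```text
t 12.8 pur 0.1146 -0.0738 0.2187 rpy [-1.800e+02 -1.000e-01  1.701e+02] Fx,Fy -0.24 -0.25 0.7
[-0.001, -0.0007, -0.0013, -0.0004, -0.0006, 0.6107]
```

```bash
python3 -m jog '[[0,0,0,0,0,0.61,-1],[0,0,0,0,0,0.61,-1],[0,0,0,0,0,0.61,-1],[0,0,0,0,0,0.61,-1],[0,0,0,0,0,0.61,-1],[0,0,0,0,0,0.61,-1],[0,0,0,0,0,0.61,-1],[0,0,0,0,0,0.61,-1]]' >/dev/null; python3 -c "
from h import *
stp();print(row(pur(.115,-.07,.105),115.1));snap('wrist','w8.png')"
```

```text
t 13.6 pur 0.1138 -0.0741 0.2196 rpy [-180.    -0.   115.2] Fx,Fy 0.08 0.47 0.03
[0.0041, 0.0012, 0.1146, -0.0001, -0.0002, 0.0009]
```

View pics/w8.png

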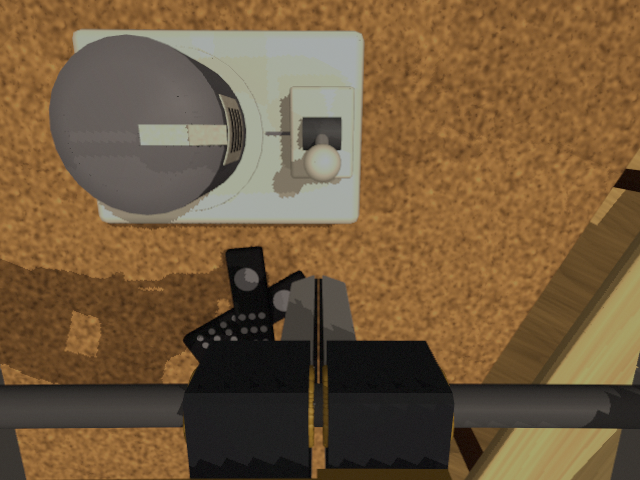

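The wrist view shows the strip (140–230, v≈134) in line with the front line (265–290, v≈133), so the label faces the front. The toggle ball at (322,162) lines up with the fingers. I'll descend next to it.

```bash
python3 -m jog '[[0.004,0.001,0.04,0,0,0,-1],[0.004,0.001,0.08,0,0,0,-1],[0.004,0.001,0.105,0,0,0,-1],[0.004,0.001,0.114,0,0,0,-1],[0.012,0.001,0.114,0,0,0,-1],[0.02,0.001,0.114,0,0,0,-1],[0.024,0.001,0.114,0,0,0,-1],[0.024,0.001,0.114,0,0,0,-1]]' >/dev/null; python3 -c "
from h import *
stp();snap('side','s9.png');snap('wrist','w9.png')"
```

```text
t 14.45 pur 0.1154 -0.0492 0.1071 rpy [179.9   0.  115.4] Fx,Fy 0.26 -0.25 0.99
```

View pics/w9.png

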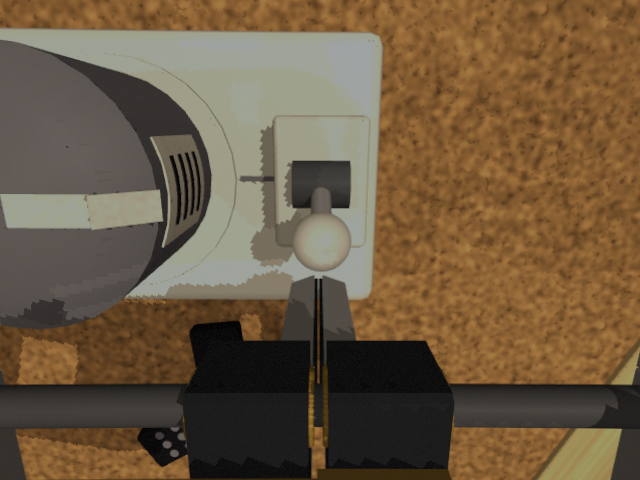

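View pics/s9.png

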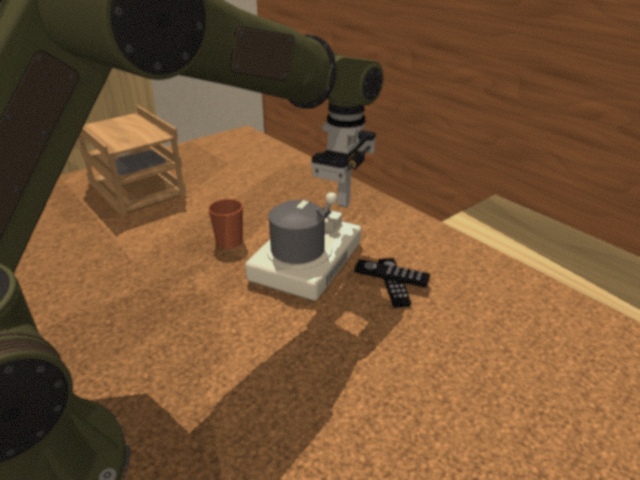

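```bash
python3 -m jog '[[0.001,0,0,0,0,0,-1],[0.002,0,0,0,0,0,-1],[0.003,0,0,0,0,0,-1],[0.004,0,0,0,0,0,-1],[0.005,0,0,0,0,0,-1]]' >/dev/null; python3 -c "
from h import *
stp()"
python3 -m jog '[[0.0005,0,0,0,0,0,-1],[0.001,0,0,0,0,0,-1],[0.0015,0,0,0,0,0,-1],[0.002,0,0,0,0,0,-1]]' >/dev/null; python3 -c "
from h import *
stp()"
```

```text
t 15.05 pur 0.1151 -0.045 0.1063 rpy [180.    0.  115.3] Fx,Fy -0.4 0.42 -0.67
t 15.45 pur 0.1151 -0.0429 0.1063 rpy [180.    0.  115.3] Fx,Fy -0.05 0.43 0.23
```

```bash
python3 -m jog '[[0.0005,0,0,0,0,0,-1],[0.001,0,0,0,0,0,-1],[0.0015,0,0,0,0,0,-1],[0.002,0,0,0,0,0,-1]]' >/dev/null; python3 -c "
from h import *
stp()"
```

```text
t 15.85 pur 0.1152 -0.0413 0.1067 rpy [179.9   0.  115.3] Fx,Fy -0.36 -4.12 2.29
```

```bash
python3 -m jog '[[0.001,0,0,0,0,0,-1],[0.002,0,0,0,0,0,-1],[0.003,0,0,0,0,0,-1]]' >/dev/null; python3 -c "
from h import *
stp()"
python3 -m jog '[[0.001,0,0,0,0,0,-1],[0.002,0,0,0,0,0,-1],[0.003,0,0,0,0,0,-1],[0.004,0,0,0,0,0,-1],[0.005,0,0,0,0,0,-1]]' >/dev/null; python3 -c "
from h import *
stp()"
```

```text
t 16.15 pur 0.1153 -0.0382 0.1068 rpy [179.9   0.  115.3] Fx,Fy 0.47 -2.85 2.03
t 16.65 pur 0.1153 -0.0331 0.1068 rpy [179.9   0.  115.3] Fx,Fy 0.2 -2.41 1.79
```

```bash
python3 -m jog '[[0.001,0,0,0,0,0,-1],[0.002,0,0,0,0,0,-1],[0.003,0,0,0,0,0,-1],[0.004,0,0,0,0,0,-1],[0.005,0,0,0,0,0,-1],[0.006,0,0,0,0,0,-1],[0.007,0,0,0,0,0,-1],[0.008,0,0,0,0,0,-1]]' >/dev/null; python3 -c "
from h import *
stp();snap('wrist','w10.png')"
```

```text
t 17.45 pur 0.1152 -0.025 0.1067 rpy [179.9   0.  115.3] Fx,Fy 1.32 -0.93 1.27
```

View pics/w10.png

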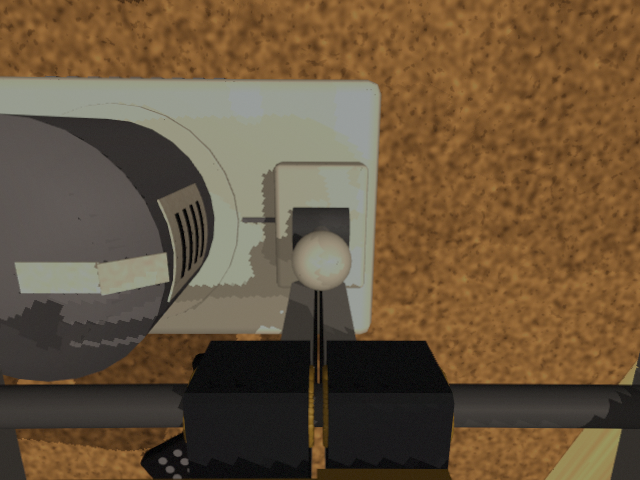

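```bash
python3 -m jog '[[0.001,0,0,0,0,0,-1],[0.002,0,0,0,0,0,-1],[0.003,0,0,0,0,0,-1],[0.004,0,0,0,0,0,-1],[0.005,0,0,0,0,0,-1],[0.006,0,0,0,0,0,-1],[0.007,0,0,0,0,0,-1],[0.008,0,0,0,0,0,-1]]' >/dev/null; python3 -c "
from h import *
stp()"
python3 -m jog '[[0.001,0,0,0,0,0,-1],[0.002,0,0,0,0,0,-1],[0.003,0,0,0,0,0,-1],[0.004,0,0,0,0,0,-1],[0.005,0,0,0,0,0,-1],[0.006,0,0,0,0,0,-1],[0.007,0,0,0,0,0,-1],[0.008,0,0,0,0,0,-1]]' >/dev/null; python3 -c "
from h import *
stp();snap('wrist','w11.png')"
```

```text
t 18.3 pur 0.1152 -0.0167 0.1067 rpy [179.9   0.  115.3] Fx,Fy 0.08 -0.78 0.75
t 19.1 pur 0.1152 -0.0087 0.1067 rpy [179.9   0.  115.3] Fx,Fy -0.18 -0.67 1.73
```

View pics/w11.png

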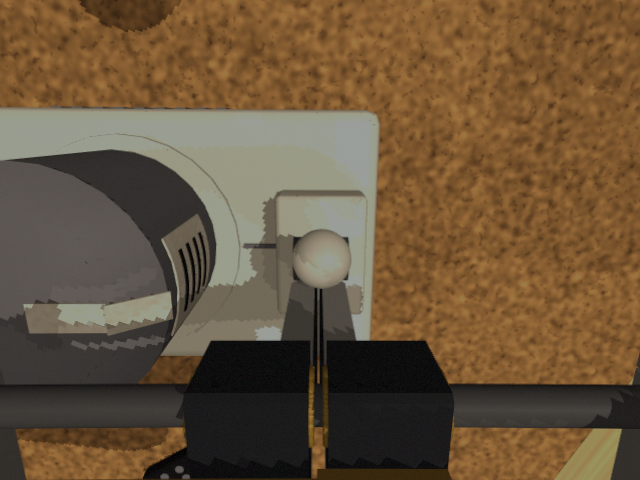

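```bash
python3 -m jog '[[0.001,0,0,0,0,0,-1],[0.002,0,0,0,0,0,-1],[0.003,0,0,0,0,0,-1],[0.004,0,0,0,0,0,-1],[0.005,0,0,0,0,0,-1],[0.006,0,0,0,0,0,-1],[0.007,0,0,0,0,0,-1],[0.008,0,0,0,0,0,-1]]' >/dev/null; python3 -c "
from h import *
stp()"
python3 -m jog '[[0.001,0,0,0,0,0,-1],[0.002,0,0,0,0,0,-1],[0.003,0,0,0,0,0,-1],[0.004,0,0,0,0,0,-1]]' >/dev/null; python3 -c "
from h import *
stp();snap('wrist','w12.png');snap('side','s12.png')"
```

```text
t 19.95 pur 0.115 -0.0004 0.1066 rpy [179.9   0.  115.3] Fx,Fy -0.51 -1.22 -0.98
t 20.35 pur 0.115 0.0013 0.1066 rpy [179.9   0.2 115.3] Fx,Fy 0.49 -17.57 -3.33
```

View pics/w12.png

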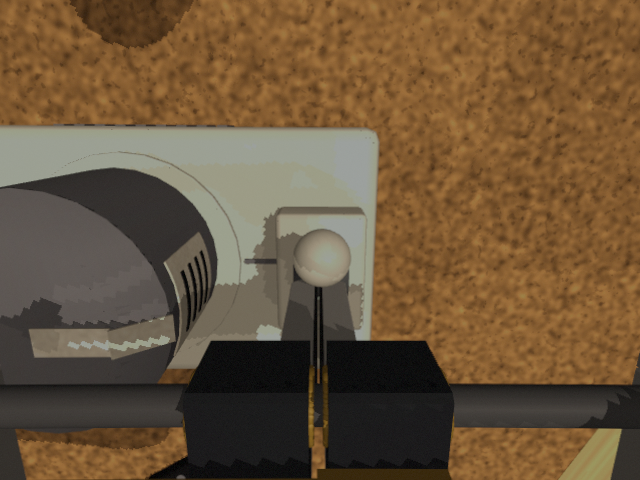

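The 17.6 N reading means the lever has hit its end stop. I'll back off now.

```bash
python3 -m jog '[[-0.003,0,0,0,0,0,-1],[-0.012,0,0,0,0,0,-1],[-0.03,0,0,0,0,0,-1],[-0.05,0,-0.03,0,0,0,-1],[-0.06,0,-0.08,0,0,0,-1],[-0.06,0,-0.12,0,0,0,-1],[-0.06,0,-0.12,0,0,0,-1]]' >/dev/null; python3 -c "
from h import *
stp();snap('wrist','w13.png')"
```

```text
t 21.15 pur 0.1164 -0.0602 0.2341 rpy [179.3   0.4 115.2] Fx,Fy 0.95 0.78 0.32
```

View pics/w13.png

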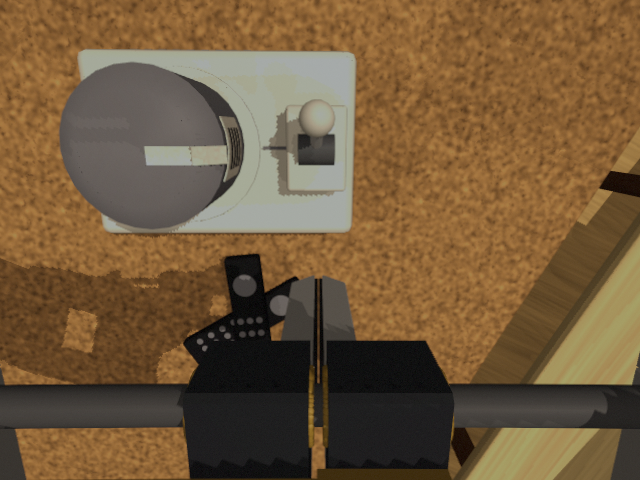

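```bash
python3 -c "
from h import *
c=camera('wrist')
def a(u,v,z):
    q=onplane(c,u,v,z)[:2]-AX;return np.hypot(*q).round(4),np.degrees(np.arctan2(q[1],q[0])).round(1)
print('strip',a(145,156,.147),a(190,155.5,.147),a(227,154.5,.137),'label',a(233,151,.12),'line',a(265,149,.051),a(285,148,.051))
for z in(.115,.12,.125):
    q=onplane(c,317,118,z)[:2]-AX; C,S=np.cos(YAW),np.sin(YAW);print('tip',q@[C,S],q@[-S,C])
snap('top','t13.png');a=cv2.imread('pics/t13.png')[165:310,165:395]; cv2.imwrite('pics/t13z.png',cv2.resize(a,None,fx=3.4,fy=3.4,interpolation=2))
"
```

```text
strip (np.float64(0.0054), np.float64(9.1)) (np.float64(0.0339), np.float64(23.3)) (np.float64(0.0554), np.float64(24.0)) label (np.float64(0.0561), np.float64(25.3)) line (np.float64(0.0703), np.float64(23.3)) (np.float64(0.0878), np.float64(24.2))
tip 0.11550860920733586 0.022723576549686837
tip 0.11548822978589905 0.022638710591007544
tip 0.11546785036446232 0.022553844632328204
```

View pics/t13z.png

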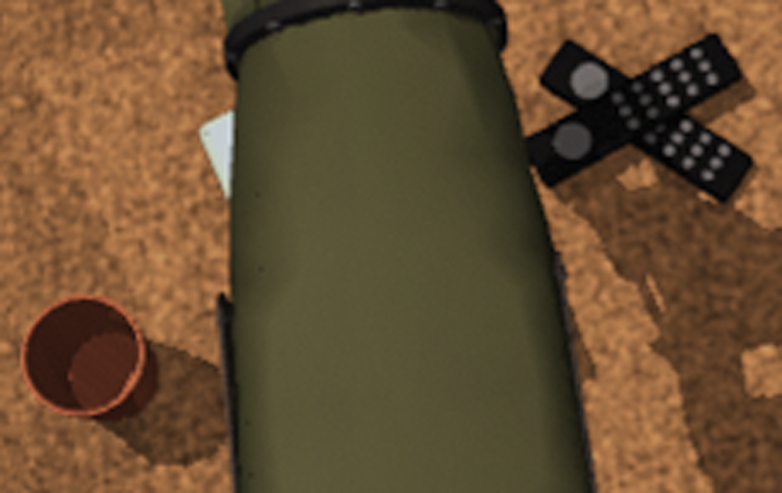

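```bash
python3 -c "
from h import *
print(ctrl.hand_in());stp()"
```

```text
the job is handed in; nothing more can be done
None
the job is handed in; nothing more can be done
```

I rolled the canister about 130° with the closed fingertips until the label faced front, then pushed the toggle over to on. The job was handed in at about 21 s of the 72 s allowed, and no verdict was reported.

**Label:** In the last wrist view it faces about 24–25°, against a purifier front at about 25° and the grey line at 23–24°. The earlier top view gave about 23.7–24.4°. The views agree to within 1–2°, inside the 8° limit.

**Toggle:** The lever went to its end stop, and the tip now sits about 22.6 mm to the +y side; it was 20 mm to the −y side at the start. I judged this from the picture, because the joint angle can't be read directly.

**Forces:** These were read only at the end of each move, so short peaks in between would not show.
- **Canister:** The sideways press was mostly 6–10.5 N. That is slightly above the suggested 6–9 N at times, but well below 20 N.
- **Toggle:** It took under 5 N until the stop, where the reading was 17.6 N against the 25 N limit.

**Cup and remotes:** They look unmoved in the last top view. The arm hid most of the purifier in that picture, so the final label and toggle checks rest on the wrist camera alone. The arm was clear of everything when I handed in.

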